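# Seat the drain tap's tapered key and turn it shut

### The arm

A 7-joint arm with a two-finger parallel gripper is mounted at the origin on a cart in front of the work surface, level with it; the furniture and walls round the work are solid. World frame = base frame: x ahead of the robot, y to its left, z up, the work surface at z = 0. Lengths are in m, angles in rad, forces in N, time in s.
With the tool pointing down it reaches from about 0.4 to 0.85 m from the base axis. Payload 10.4 kg.
Tool frame: the origin (TCP) lies at the very end of the fingers, on their centre line; the grasp point (between the pads) lies 19 mm behind it; z points along the fingers, y is the direction in which the jaws open and shut (so a half turn about z gives the same grasp; the last joint's range is limited). The gripper opens to 85 mm and grips with 20 to 120 N. Pads are 22 mm wide; open, the fingers measure 114 mm over their backs; the gripper's body (76 mm by 85 mm) begins 54 mm behind the grasp point. The pads swing forward as they close: fully open they stand 13 mm farther back than shut.
Start: joints at [-1.166, 0.332, -0.065, 1.46, 0.022, 1.35, -0.088], TCP at [0.259, 0.569, 0.231] pointing down, gripper open.
Joint ranges: [-2.6, 2.6], [-0.5, 2.12], [-1.47, 1.34], [0.16, 2.42], [-1.27, 4.41], [0.06, 2.06], [-2.6, 2.6]. Speed limits (rad/s): [2.22, 2.22, 2.79, 2.79, 3.14, 3.14, 3.14].

### API

Orientations are given as a unit quaternion [x, y, z, w].
In Python, from workcell import manip gives the robot as it stands.
- The arm moves only by the tool arm_command, never from a script. Its arguments are lists of equal length, an entry for each row: "slide": the shift along the tool's x, y, z in mm, a list of three; "turn": the turn about the tool's z in degrees; "grip": the closure, from 0 (fully open) to 1 (shut). In form: {"slide": [[tx, ty, tz], ...], "turn": [turn, ...], "grip": [grip, ...]}. A call has 1 to 10 rows; each row shifts and turns the commanded pose from where the row before left it, along the tool's axes as they then stand; what a row does not reach is not made up. A row lasts 1/12 s, in which the tool goes at most 41.7 mm and 7.16 degrees, less where a joint would pass 70% of its speed; a pose out of reach is approached as far as the arm can. A call with a gripper value outside its range is refused whole. The fingers move at their own pace and stop on an object; "newtons" is the grip in N (left out, the last holds). Time passes only in rows, so rows that do not move let the fingers close. It gives the time, the measured TCP pose, the force and the opening at its end, in the units of the state.
- manip.get_obs(): the state, without advancing time (a new reading comes with each control period).
- manip.camera(name): name is "scene" or "top"; returns the picture (384x512x3 uint8, blue, green, red); there is no depth.
- manip.camera_info(name): a dict with "fx", "fy", "cx", "cy" (pixels), "dist_coeffs" ([k1, k2, p1, p2, k3] as OpenCV has them; the pictures are not rectified), "rvec" (rotation vector, rad) and "tvec" (3), from world to camera coordinates, as OpenCV has them. Camera axes: x right, y down, z forward; pixel columns grow to the right and rows downward; lengths in m; the calibration is good to about 2 mm. A picture is of the moment at which its call begins. camera_info takes no time and is no camera call.
- manip.hand_in(): hands the job in, once; it reports no verdict.
Trained networks look in the newest picture that a camera, given by its name, has taken for a name from the list of things; names that differ only in an ending like _2 or _b are one class to them, and where a whole thing is asked for, a point or a joint stands for the part that bears it (a point fixed in the world has none). Each returns a list of dicts, best first, with "score" (0 to 1); they miss things now and then, are a little off and sometimes report something else, mostly with a low value. They report only what shows in the picture. A call takes as long as a camera call. They do not tell look-alikes from the thing itself.
- manip.cut_out(target, camera): "pixels" (384x512 bool, what is visible of it).
- manip.tip_of(target, camera): "xyz" ([x, y, z] in m, in the coordinates of the camera as it stood for that picture, good to about 4 mm: a listed point, or the origin of a listed thing).
The state is a dict: "clock": time; "joint_pos": joint angles; "joint_velocities": joint speeds; "tau": joint torques, N m; "position": TCP position; "ee_rot": TCP orientation; "ft_force": force on the tool from outside, world axes, zero at the start; "torque": the same for the moment, N m; "grip_width": opening from 0.0 (shut) to 1.0 (fully open).
Only numpy, scipy, OpenCV 4.12 (cv2) and the standard library are available. Lean on these libraries where they do the work, as an engineer would, in place of code of your own. Each camera call takes 0.05 s, during which the arm holds its last target.

### The job

Fit the loose key from the wooden stand into the drain tap of the pan: lower its tapered plug into the tap with the handle in line with the drain pipe, then press it down firmly but gently while you turn it a quarter turn, either way, until the handle stands square across the pipe. Let go: the key must stay wedged in its taper, shut and upright. Leave the mug, the salt shaker and the lemon alone.

Things in the scene. Friction and masses are not known exactly. Their poses are not given: they have to be found in the camera images.
- pan: Low round steel pan, fixed, 240 mm wide, 88 mm high, two side loops. Origin: on the hob under the axis of its drain tap; z up; x runs along the level drain pipe from the tap to the pan, whose centre is 195 mm ahead. A key handle along x is open, along y is shut. The tap is an upright barrel 47 mm wide with its spout to -x.
- tap_mouth (a point): Centre of the tap's round top opening, 76 mm above the hob; z up, x as the pan's. The upright bore narrows downwards, 8 degrees a side: about 31 mm wide at its rim, 18 mm 45 mm below. It is a springy sealing sleeve that stands up to 7 mm higher or lower from start to start (unmeasured). Keep pressing with about 8 N all the way round: the key sinks 1 to 2 mm more and wedges. Under 5 N is too loose; over 12 N while turning spoils the sleeve.
- key_handle (a point): Centre of the key's flat black handle, 64 mm long (x), 11 mm thick (y), 24 mm high (z); grip it across the thickness. Below it a thin neck and the steel plug, tapered 8 degrees a side: from 31 mm wide (32 mm below this point) to 17 mm wide at its foot, 82 mm below. z points up the plug. 100 g. Just touching the sleeve, this point is 25 to 39 mm above the mouth. Grip 60 N or more to turn it.
- stand: Fixed wooden block 80 x 80 x 50 mm, origin under its centre, with one hole 40 mm deep and 29.5 mm wide in which the key stands upright and loose, its handle centre 92 mm above the hob. Lift the key straight up by more than 45 mm to clear it.
- mug: Striped mug, 86 x 120 x 90 mm, origin under its middle; a bystander.
- salt: Salt shaker, 44 mm wide, 90 mm high, origin under its middle; a bystander.
- lemon: Lemon, 71 x 53 x 51 mm, origin under its middle; a bystander.
Things that resemble listed ones, but are neither listed nor needed, are in the scene too. Leave any green or pink look-alike of the part that bears key_handle alone.

How it is judged:
On the way, in this order (a step that is already met when the one before it is completed fails the run):
1. the key's plug is down in the tap with its handle in line with the drain pipe (within 25 degrees) (horizontal distance between key_handle and tap_mouth below 0.008 m and z of key_handle in the frame of tap_mouth below 0.046 m and angle between the x axis of key_handle and the x axis of pan, either way round below 0.44 rad), for 0.1 s.
2. part-way round, the key is being pressed against its sleeve (contact over 8 N) (angle between the x axis of key_handle and the x axis of pan, either way round between 0.6 and 1.25 rad and contact force between key and pan above 8 N), for 0.1 s.
At the end, for the whole second after the job is handed in: the key stands in the tap (handle centre within 6 mm of its axis and less than 40 mm above the mouth), upright within 4.5 degrees, its handle square across the pipe within 12 degrees, let go and wedged: plug and sleeve grip each other with more than 26 N (horizontal distance between key_handle and tap_mouth below 0.006 m and z of key_handle in the frame of tap_mouth below 0.04 m and angle between key_handle's own z axis and vertical below 0.08 rad and angle between the x axis of key_handle and the y axis of pan, either way round below 0.21 rad and contact force between key and pan above 26 N); the robot touches nothing.
It fails at once if the key is forced into its sleeve too hard (their contact forces sum to over 75 N, as from about 15 N of pressing while turning) (contact force between key and pan above 75 N).
It fails at once if the mug, the salt shaker or the lemon is moved by more than 2 cm (distance of any of mug, salt, lemon from where it was at the start of the episode above 0.02 m).
It also fails if it takes over 54 s, if anything falls off the work surface, if the arm or the gripper's body presses on something with over 40 N, if the wrist force passes 120 N, or if a joint passes its speed limit or range.

## Working session

There is one attempt and no reset: what is moved stays moved. The work goes in short steps, Python scripts to look and compute and a tool call to move; the robot and the scene stay as the last step left them, time stands still between calls to the robot, and variables do not carry over. Pictures are saved under pics/ and viewed, and the job is handed in when it is done.

Besides the shell and the picture viewer there is one more tool, called after "Emit:" as name([rows], argument=value, ...), one row to a line, values as JSON. arm_command: Moves the arm, as the interface text tells. Its arguments: {"type":"object","properties":{"slide":{"type":"array","items":{"type":"array","items":{"type":"number"}}},"turn":{"type":"array","items":{"type":"number"}},"grip":{"type":"array","items":{"type":"number"}},"newtons":{"type":"number"}},"required":["slide","turn","grip"]}

```bash
mkdir -p pics; ls; python3 - <<'E'
from workcell import manip
import cv2, numpy as np
o=manip.get_obs(); print({k:np.round(v,3) for k,v in o.items()})
for c in ("scene","top"):
    cv2.imwrite(f"pics/{c}0.png",manip.camera(c)); print(c,manip.camera_info(c))
E
```

```text
pics
{'clock': np.float64(0.0), 'joint_pos': array([-1.166,  0.333, -0.065,  1.461,  0.022,  1.35 , -0.089]), 'joint_velocities': array([ 0.001,  0.   ,  0.001,  0.   , -0.001,  0.001, -0.   ]), 'tau': array([-0.0000e+00, -6.2546e+01,  4.9000e-02, -3.9161e+01,  1.6000e-02,
        1.0000e-02, -0.0000e+00]), 'position': array([0.259, 0.568, 0.23 ]), 'ee_rot': array([ 0.212,  0.977, -0.001, -0.   ]), 'ft_force': array([ 1.005, -0.028,  0.264]), 'torque': array([ 0.01 , -0.004,  0.063]), 'grip_width': np.float64(0.999)}
scene {'fx': 376.98421140523135, 'fy': 376.98421140523135, 'cx': 256.262451305116, 'cy': 194.06119490764144, 'dist_coeffs': array([-0.08195648,  0.        ,  0.        ,  0.        ,  0.        ]), 'rvec': array([ 1.87158939, -1.13863645,  0.62531162]), 'tvec': array([-0.43775794,  0.32815885,  0.93301415])}
top {'fx': 440.68290497514477, 'fy': 440.68290497514477, 'cx': 255.46557157287603, 'cy': 184.91165993994645, 'dist_coeffs': array([-0.00627533,  0.        ,  0.        ,  0.        ,  0.        ]), 'rvec': array([ 2.1441091 , -2.20079404,  0.20174248]), 'tvec': array([-0.1398234 ,  0.60413487,  1.46208361])}
```

View pics/scene0.png

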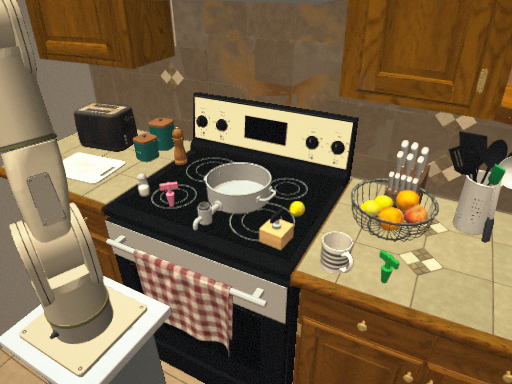

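View pics/top0.png

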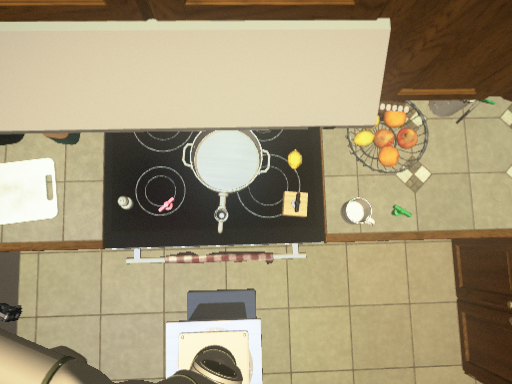

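The top view shows the pan with its tap at about (221,213), the stand with the black-handled key at (296,203), a pink look-alike at (167,205) and a green one at (402,211). Only the black one stands in the wooden block, so I'll enlarge that crop and measure it.

```bash
cat > h.py <<'E'
from workcell import manip
import cv2, numpy as np
from scipy.spatial.transform import Rotation as R
def cam(c):
    i=manip.camera_info(c); K=np.array([[i['fx'],0,i['cx']],[0,i['fy'],i['cy']],[0,0,1.]])
    return K,i['dist_coeffs'],cv2.Rodrigues(i['rvec'])[0],np.array(i['tvec']).ravel(),np.array(i['rvec'])
def proj(c,P):
    K,d,Rm,t,rv=cam(c); return cv2.projectPoints(np.array(P,float).reshape(-1,1,3),rv,t,K,d)[0].reshape(-1,2)
def und(c,p):
    K,d,Rm,t,rv=cam(c); return cv2.undistortPoints(np.array(p,float).reshape(-1,1,2),K,d).reshape(-1,2)
def tri(pa,pb,a="scene",b="top"):
    P=[np.c_[cam(c)[2],cam(c)[3]] for c in (a,b)]
    X=cv2.triangulatePoints(P[0],P[1],und(a,pa).T,und(b,pb).T); return (X[:3]/X[3]).T
def onplane(c,p,z):
    K,d,Rm,t,rv=cam(c); C=-Rm.T@t; u=und(c,p); r=np.c_[u,np.ones(len(u))]@Rm
    return C+r*((z-C[2])/r[:,2])[:,None]
def toworld(c,x):
    K,d,Rm,t,rv=cam(c); return Rm.T@(np.array(x)-t)
def crop(img,x0,y0,x1,y1,s): return cv2.resize(img[y0:y1,x0:x1],None,fx=s,fy=s,interpolation=cv2.INTER_CUBIC)
E
python3 - <<'E'
from h import *
ims={c:manip.camera(c) for c in("scene","top")}
for n in ("key_handle","tap_mouth","stand","pan","salt","mug","lemon"):
    for c in ims:
        for r in manip.tip_of(n,c): print(n,c,round(r['score'],2),toworld(c,r['xyz']).round(4),proj(c,toworld(c,r['xyz'])).round(1))
a=crop(ims["scene"],180,185,310,265,6); b=crop(ims["top"],200,180,320,240,6)
cv2.imwrite("pics/cs.png",a);cv2.imwrite("pics/ct.png",b)
E
```

```text
key_handle scene 0.81 [ 0.5002 -0.64    0.0846] [[389.1 258.1]]
key_handle scene 0.55 [ 0.5353 -0.2892  0.0923] [[277.5 215.7]]
key_handle scene 0.54 [0.5396 0.1413 0.0806] [[169.3 186.6]]
key_handle top 0.63 [0.5408 0.1418 0.0798] [[166.3 203.4]]
key_handle top 0.47 [ 0.5337 -0.2895  0.0912] [[297.1 202. ]]
key_handle top 0.16 [ 0.5337 -0.2917  0.0031] [[294.2 204.5]]
tap_mouth scene 0.81 [ 0.5035 -0.0331  0.0721] [[203.8 205.6]]
tap_mouth top 0.69 [ 0.5038 -0.0327  0.0744] [[219.7 213.4]]
stand scene 0.93 [ 0.5391 -0.2875  0.0041] [[276.9 237.3]]
stand top 0.82 [ 0.5336 -0.2888  0.0016] [[293.3 204.5]]
pan scene 0.56 [ 0.505  -0.0342  0.0042] [[206.  221.9]]
pan top 0.93 [ 5.004e-01 -3.500e-02 -3.000e-04] [[221.1 215.9]]
salt scene 0.76 [0.5509 0.2876 0.    ] [[144.3 194.4]]
salt top 0.58 [0.5466 0.287  0.002 ] [[127.3 204.9]]
mug scene 0.76 [ 4.982e-01 -5.071e-01 -1.000e-04] [[338.4 266.9]]
mug top 0.88 [ 0.4923 -0.5119  0.0009] [[356.7 214.7]]
mug top 0.26 [ 0.5046 -0.0332  0.0763] [[219.8 213.1]]
lemon scene 0.49 [ 0.6944 -0.2925 -0.0021] [[296.5 214.8]]
lemon top 0.47 [ 6.930e-01 -2.977e-01 -1.000e-04] [[293.9 160. ]]
```

View pics/cs.png

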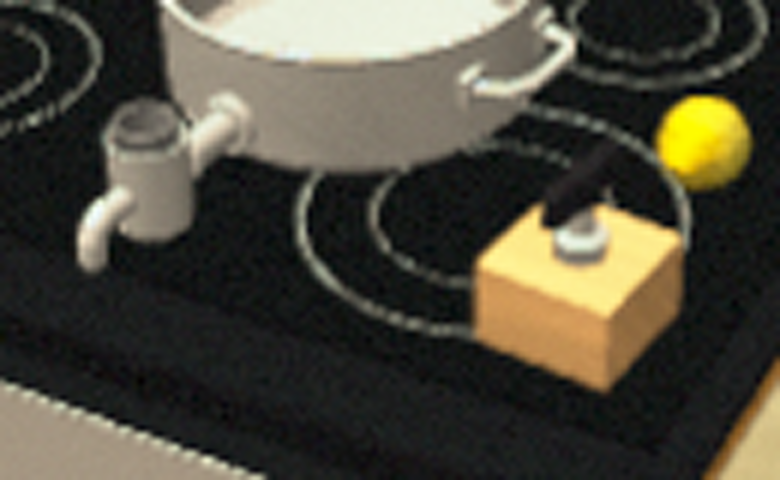

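View pics/ct.png

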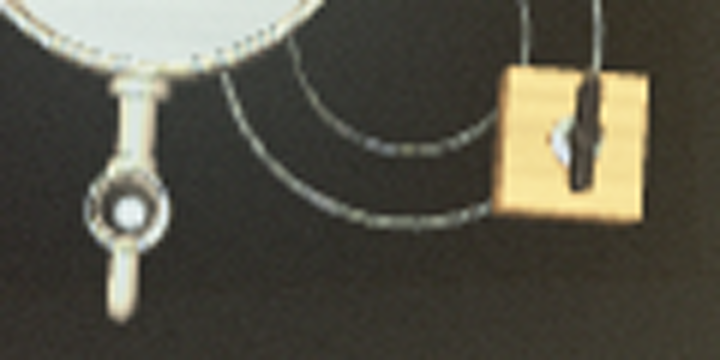

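The black-handled key stands in the wooden block at scene (277,216) and top (297,202), so it is the one to take. Green (389,258) and pink (169,187) are the look-alikes to leave. Next I'll refine with model overlays.

```bash
python3 - <<'E'
from h import *
ims={c:manip.camera(c) for c in("scene","top")}
# pan yaw: fit from pan cutout? use origin + pan rim
for c in ims:
    for n in("pan","key_handle"):
        for r in manip.cut_out(n,c)[:3]:
            m=r['pixels']; ys,xs=np.nonzero(m); print(n,c,round(r['score'],2),m.sum(),xs.mean().round(1),ys.mean().round(1),xs.min(),xs.max(),ys.min(),ys.max())
tap=np.array([0.5037,-0.033]); key=np.array([0.535,-0.289])
th=np.linspace(0,2*np.pi,60)
def circ(x,y,r,z): return np.c_[x+r*np.cos(th),y+r*np.sin(th),z+0*th]
box={"scene":(180,185,310,265),"top":(200,180,320,240)}
yaw=-0.06; kyaw=0.0
for c,b in box.items():
    im=crop(ims[c],*b,6)
    def dr(P,col):
        q=(proj(c,P)-np.array(b[:2])+0.5)*6-0.5
        cv2.polylines(im,[np.round(q).astype(int)],False,col,1)
    dr(circ(*tap,.0235,.076),(0,0,255)); dr(circ(*tap,.0155,.076),(0,255,0)); dr(circ(*tap,.0235,.012),(255,0,255))
    pc=tap+.195*np.array([np.cos(yaw),np.sin(yaw)])
    dr(circ(*pc,.12,.088),(255,255,0))
    for z in(.080,.104):
        q=[(key[0]+a*np.cos(kyaw)-d*np.sin(kyaw),key[1]+a*np.sin(kyaw)+d*np.cos(kyaw),z) for a,d in((-.032,-.0055),(.032,-.0055),(.032,.0055),(-.032,.0055),(-.032,-.0055))]
        dr(q,(0,0,255))
    dr(circ(*key,.0155,.06),(0,255,0))
    cv2.imwrite(f"pics/ov_{c}.png",im)
E
```

```text
pan scene 0.95 3139 235.0 190.3 194 274 163 228
key_handle scene 0.72 217 168.9 191.2 160 177 183 205
key_handle scene 0.71 361 387.4 264.9 379 399 250 281
key_handle scene 0.5 164 276.3 219.2 270 283 209 229
pan top 0.88 4198 225.8 162.6 183 269 130 232
key_handle top 0.69 99 166.7 205.1 159 172 199 210
key_handle top 0.45 114 296.4 202.4 292 300 193 211
```

View pics/ov_scene.png

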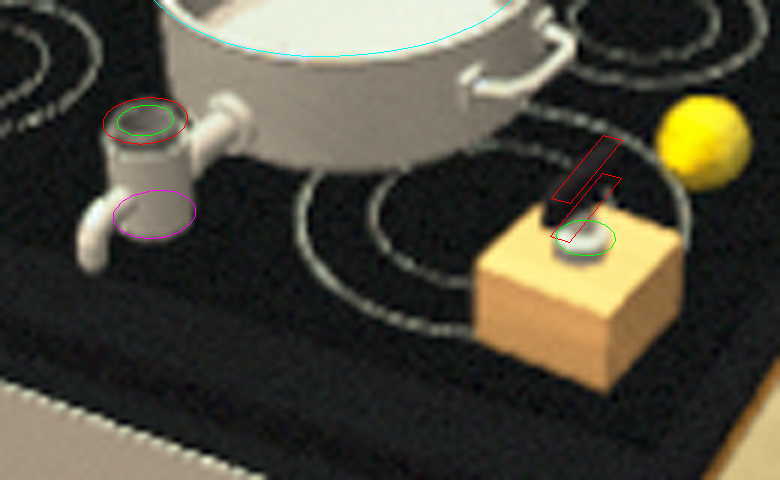

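View pics/ov_top.png

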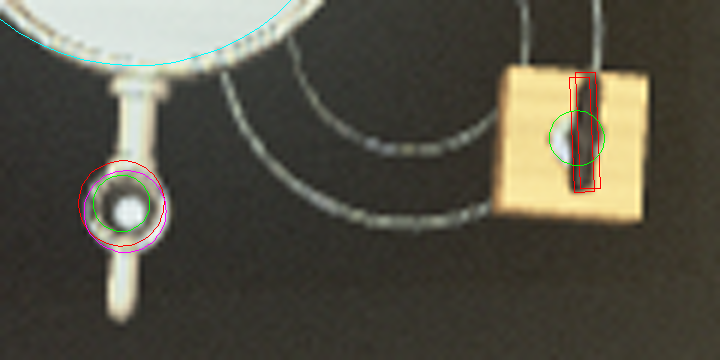

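```bash
cat > fit.py <<'E'
from h import *
from scipy.optimize import differential_evolution as de
from scipy.ndimage import map_coordinates
th=np.linspace(0,2*np.pi,80)
def circ(x,y,r,z): return np.c_[x+r*np.cos(th),y+r*np.sin(th),z+0*th]
def hull_edge(c,P):
    return cv2.convexHull(proj(c,P).astype(np.float32)).reshape(-1,2)
def dens(h,n=200):
    h=np.r_[h,h[:1]]; s=np.r_[0,np.cumsum(np.linalg.norm(np.diff(h,axis=0),axis=1))]
    t=np.linspace(0,s[-1],n); return np.c_[np.interp(t,s,h[:,0]),np.interp(t,s,h[:,1])]
def boxpts(x,y,yaw,l,w,z0,z1):
    return np.array([(x+a*np.cos(yaw)-d*np.sin(yaw),y+a*np.sin(yaw)+d*np.cos(yaw),z) for a in(-l/2,l/2) for d in(-w/2,w/2) for z in(z0,z1)])
def region(c,h,shape):
    m=np.zeros((shape[0]*8,shape[1]*8),np.uint8); cv2.fillConvexPoly(m,np.round((h+.5)*8-.5).astype(int),1); return cv2.resize(m.astype(np.float32),(shape[1],shape[0]),interpolation=cv2.INTER_AREA)
E
python3 - <<'E'
from fit import *
ims={c:np.mean([manip.camera(c).astype(np.float32) for _ in range(3)],0) for c in("scene","top")}
np.savez("ims.npz",**ims)
G={}
for c in ims:
    g=cv2.GaussianBlur(ims[c].mean(2),(0,0),0.7); G[c]=np.hypot(cv2.Sobel(g,-1,1,0),cv2.Sobel(g,-1,0,1))
def score(c,curve): return np.minimum(map_coordinates(G[c],[curve[:,1],curve[:,0]],order=1),120).mean()
for cs in(("scene",),("top",),("scene","top")):
    def pan(p):
        x,y,yaw=p; px,py=x+.195*np.cos(yaw),y+.195*np.sin(yaw); s=0
        for c in cs:
            s+=score(c,dens(hull_edge(c,circ(px,py,.12,.088))))+score(c,proj(c,circ(x,y,.0235,.076)))
        return -s
    r=de(pan,[(.485,.52),(-.05,-.02),(-.3,.2)],seed=1); print("pan",cs,r.x.round(4),round(r.fun,1))
    def st(p):
        return -sum(score(c,dens(hull_edge(c,boxpts(*p,.08,.08,0,.05)))) for c in cs)
    r=de(st,[(.51,.56),(-.31,-.27),(-.7,.7)],seed=1); print("stand",cs,r.x.round(4),round(r.fun,1))
    def kh(p):
        return -sum(score(c,dens(hull_edge(c,boxpts(p[0],p[1],p[2],.064,.011,.080,.104)))) for c in cs)
    r=de(kh,[(.52,.55),(-.3,-.275),(-.4,.4)],seed=1); print("handle",cs,r.x.round(4),round(r.fun,1))
E
```

```text
pan ('scene',) [ 0.5022 -0.0394 -0.0605] -233.1
stand ('scene',) [ 0.5292 -0.2881 -0.0625] -117.2
handle ('scene',) [ 0.5335 -0.284  -0.0653] -91.4Traceback (most recent call last):
    calc_energies = list(
        self._mapwrapper(self.func, parameters_pop[0:S])
    )
    return self.f(x, *self.args)
           ~~~~~~^^^^^^^^^^^^^^^
  File "<stdin>", line 12, in pan
  File "h.py", line 8, in proj
    K,d,Rm,t,rv=cam(c); return cv2.projectPoints(np.array(P,float).reshape(-1,1,3),rv,t,K,d)[0].reshape(-1,2)
                ~~~^^^
  File "h.py", line 5, in cam
    i=manip.camera_info(c); K=np.array([[i['fx'],0,i['cx']],[0,i['fy'],i['cy']],[0,0,1.]])
ValueError: time passes only in moves, steps and waits

The above exception was the direct cause of the following exception:

Traceback (most recent call last):
RuntimeError: The map-like callable must be of the form f(func, iterable), returning a sequence of numbers the same length as 'iterable'
```

camera_info can't be called that often, so I'll cache it; both cameras are fixed.

```bash
python3 - <<'E'
s=open("h.py").read()
s=s.replace("def cam(c):","import functools\n@functools.lru_cache\ndef cam(c):")
open("h.py","w").write(s)
E
python3 - <<'E'
from fit import *
ims=dict(np.load("ims.npz"))
print(manip.get_obs()['clock'])
G={}
for c in ims:
    g=cv2.GaussianBlur(ims[c].mean(2),(0,0),0.7); G[c]=np.hypot(cv2.Sobel(g,-1,1,0),cv2.Sobel(g,-1,0,1))
def score(c,curve): return np.minimum(map_coordinates(G[c],[curve[:,1],curve[:,0]],order=1),120).mean()
for cs in(("scene",),("top",),("scene","top")):
    def pan(p):
        x,y,yaw=p; px,py=x+.195*np.cos(yaw),y+.195*np.sin(yaw); s=0
        for c in cs:
            s+=score(c,dens(hull_edge(c,circ(px,py,.12,.088))))+score(c,proj(c,circ(x,y,.0235,.076)))
        return -s
    r=de(pan,[(.485,.52),(-.05,-.02),(-.3,.2)],seed=1); print("pan",cs,r.x.round(4),round(r.fun,1))
    def tapf(p): return -sum(score(c,proj(c,circ(*p,.0235,.076))) for c in cs)
    r=de(tapf,[(.485,.52),(-.05,-.02)],seed=1); print("taponly",cs,r.x.round(4),round(r.fun,1))
    def st(p):
        return -sum(score(c,dens(hull_edge(c,boxpts(*p,.08,.08,0,.05)))) for c in cs)
    r=de(st,[(.51,.56),(-.31,-.27),(-.7,.7)],seed=1); print("stand",cs,r.x.round(4),round(r.fun,1))
    def kh(p):
        return -sum(score(c,dens(hull_edge(c,boxpts(p[0],p[1],p[2],.064,.011,.080,.104)))) for c in cs)
    r=de(kh,[(.52,.55),(-.3,-.275),(-.4,.4)],seed=1); print("handle",cs,r.x.round(4),round(r.fun,1))
E
```

```text
1.5
pan ('scene',) [ 0.5022 -0.0394 -0.0605] -233.1
taponly ('scene',) [ 0.4995 -0.039 ] -118.4
stand ('scene',) [ 0.5292 -0.2881 -0.0625] -117.2
handle ('scene',) [ 0.5335 -0.284  -0.0653] -91.4
pan ('top',) [ 0.4955 -0.0354 -0.1304] -222.6
taponly ('top',) [ 0.4973 -0.037 ] -119.7
stand ('top',) [ 0.5351 -0.2897 -0.1162] -119.9
handle ('top',) [ 0.5355 -0.29   -0.2538] -119.9
pan ('scene', 'top') [ 0.499  -0.037  -0.1206] -448.0
taponly ('scene', 'top') [ 0.4956 -0.0353] -237.6
stand ('scene', 'top') [ 0.5295 -0.2889 -0.0999] -237.0
handle ('scene', 'top') [ 0.533  -0.2855 -0.0949] -209.7
```

```bash
python3 - <<'E'
from fit import *
ims=dict(np.load("ims.npz"))
G={}
for c in ims:
    g=cv2.GaussianBlur(ims[c].mean(2),(0,0),0.6); G[c]=np.hypot(cv2.Sobel(g,-1,1,0),cv2.Sobel(g,-1,0,1))**.7
def score(c,curve): return map_coordinates(G[c],[curve[:,1],curve[:,0]],order=1).mean()
out={}
for cs in(("scene",),("top",),("scene","top")):
    def pan(p):
        x,y,yaw=p; px,py=x+.195*np.cos(yaw),y+.195*np.sin(yaw); s=0
        for c in cs:
            s+=score(c,dens(hull_edge(c,circ(px,py,.12,.088))))+score(c,dens(hull_edge(c,np.r_[circ(x,y,.0235,.076),circ(x,y,.0235,.01)])))
        return -s
    r=de(pan,[(.485,.52),(-.05,-.02),(-.3,.2)],seed=1); print("pan",cs,r.x.round(4),round(r.fun,1)); P=r.x
    def tapf(p): return -sum(score(c,dens(hull_edge(c,np.r_[circ(*p,.0235,.076),circ(*p,.0235,.01)]))) for c in cs)
    r=de(tapf,[(.485,.52),(-.05,-.02)],seed=1); print("taponly",cs,r.x.round(4),round(r.fun,1))
    def st(p):
        return -sum(score(c,dens(hull_edge(c,boxpts(*p,.08,.08,0,.05)))) for c in cs)
    r=de(st,[(.51,.56),(-.31,-.27),(-.7,.7)],seed=1); print("stand",cs,r.x.round(4),round(r.fun,1)); S=r.x
    def kh(p):
        return -sum(score(c,dens(hull_edge(c,boxpts(p[0],p[1],p[2],.064,.011,.080,.104)))) for c in cs)
    r=de(kh,[(.52,.55),(-.3,-.275),(-.4,.4)],seed=1); print("handle",cs,r.x.round(4),round(r.fun,1)); K=r.x
box={"scene":(180,185,310,265),"top":(200,180,320,240)}
for c,b in box.items():
    im=np.clip(crop(ims[c],*b,6),0,255).astype(np.uint8)
    def dr(q,col):
        q=(q-np.array(b[:2])+0.5)*6-0.5
        cv2.polylines(im,[np.round(q).astype(int)],True,col,1)
    x,y,yaw=P
    dr(proj(c,circ(x,y,.0235,.076)),(0,0,255));dr(proj(c,circ(x,y,.0155,.076)),(0,255,0)); dr(proj(c,circ(x+.195*np.cos(yaw),y+.195*np.sin(yaw),.12,.088)),(255,255,0))
    dr(hull_edge(c,boxpts(*S,.08,.08,0,.05)),(255,0,255)); dr(hull_edge(c,boxpts(*K,.064,.011,.08,.104)),(0,0,255))
    dr(proj(c,circ(K[0],K[1],.0155,.06)),(0,255,0))
    cv2.imwrite(f"pics/ov2_{c}.png",im)
E
```

```text
pan ('scene',) [ 0.508  -0.0302 -0.1248] -97.4
taponly ('scene',) [ 0.5029 -0.0331] -49.3
stand ('scene',) [ 0.5363 -0.2857 -0.0963] -56.3
handle ('scene',) [ 0.5414 -0.2863 -0.1815] -36.4
pan ('top',) [ 0.5001 -0.0356 -0.1257] -101.2
taponly ('top',) [ 0.5023 -0.0356] -58.2
stand ('top',) [ 0.5347 -0.2904 -0.1   ] -66.7
handle ('top',) [ 0.5364 -0.2893 -0.1526] -65.6
pan ('scene', 'top') [ 0.5012 -0.035  -0.1258] -188.2
taponly ('scene', 'top') [ 0.502  -0.0348] -105.7
stand ('scene', 'top') [ 0.5349 -0.288  -0.1039] -115.6
handle ('scene', 'top') [ 0.5358 -0.2889 -0.1703] -98.8
```

View pics/ov2_scene.png

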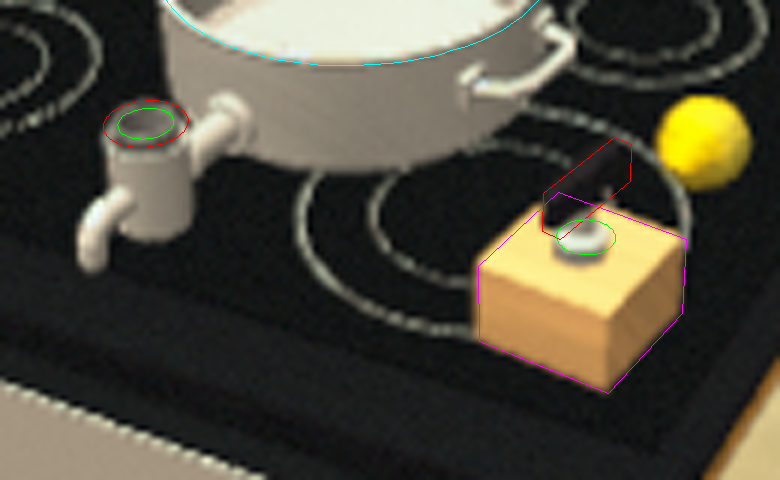

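View pics/ov2_top.png

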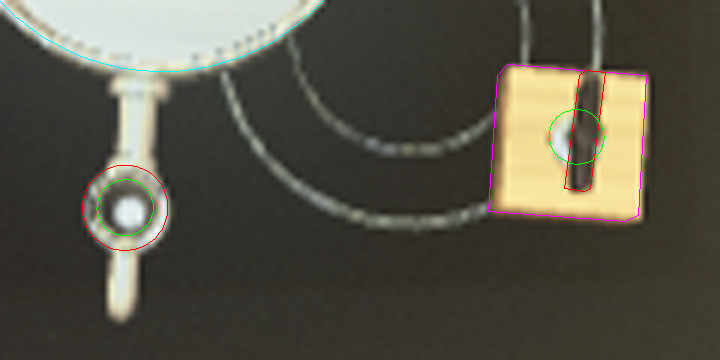

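Both views agree: tap (0.502, -0.035) with pan yaw -0.126, and handle (0.5355, -0.289, 0.092) with yaw about -0.15. The reach and the heights also check out. I'll move towards the key now.

Emit:
arm_command([
  [0,0,0],
  [0,0,0],
  [0,0,0],
  [-24,-33,0],
  [-24,-33,0],
  [-24,-33,0],
  [-24,-33,0],
  [-24,-33,0],
  [-24,-33,0],
  [-24,-33,0],
], turn=[-5.3,-5.3,-5.3,0,0,0,0,0,0,0], grip=[0,0,0,0,0,0,0,0,0,0], newtons=80)

```text
clock: 2.33
position: [0.3914, 0.3133, 0.2316]
ee_rot: [0.075, 0.997, 0.0, 0.0]
ft_force: [1.3, -0.2, 0.1]
grip_width: 0.998
```

```bash
cat > st.py <<'E'
from h import *
import sys
o=manip.get_obs(); Rm=R.from_quat(o['ee_rot']).as_matrix(); p=o['position']
ya=np.degrees(np.arctan2(Rm[1,1],Rm[0,1])); print("t",round(float(o['clock']),2),"p",p.round(4),"yang",ya.round(2),"z",Rm[:,2].round(4),"F",o['ft_force'].round(2),"M",o['torque'].round(2),"w",round(float(o['grip_width']),3),"q",o['joint_pos'].round(2))
if len(sys.argv)>1:
    T=np.array(eval(sys.argv[1])); print("slide mm",((T-p)@Rm*1000).round(1))
if len(sys.argv)>2: print("turn", round((ya-float(sys.argv[2])+180)%360-180,2))
E
python3 st.py "[.5355,-.2888,.18]" 81.4
```

```text
t 2.33 p [0.3914 0.3133 0.2316] yang 81.39 z [ 3.e-04  7.e-04 -1.e+00] F [ 1.33 -0.18  0.06] M [ 0.   -0.04  0.03] w 0.998 q [-0.82  0.06  0.06  1.79 -0.    1.3   0.66]
slide mm [-232.6 -573.7   51.2]
turn -0.01
```

Emit:
arm_command([
  [-14.5,-36,0],
  [-14.5,-36,0],
  [-14.5,-36,0],
  [-14.5,-36,0],
  [-14.5,-36,0],
  [-14.5,-36,0],
  [-14.5,-36,0],
  [-14.5,-36,0],
  [-14.5,-36,0],
  [-14.5,-36,0],
], turn=[0,0,0,0,0,0,0,0,0,0], grip=[0,0,0,0,0,0,0,0,0,0])

```text
clock: 3.17
position: [0.4804, -0.0645, 0.2317]
ee_rot: [0.075, 0.997, 0.0, 0.001]
ft_force: [1.9, -0.2, -0.1]
grip_width: 1.001
```

```bash
python3 st.py "[.5355,-.2888,.18]" 81.4
```

```text
t 3.17 p [ 0.4804 -0.0645  0.2317] yang 81.39 z [ 1.1e-03  4.0e-04 -1.0e+00] F [ 1.86 -0.15 -0.12] M [ 0.02 -0.06  0.01] w 1.001 q [-0.44  0.    0.48  1.84 -0.    1.3   1.47]
slide mm [ -88.  -213.6   51.7]
turn -0.01
```

Emit:
arm_command([
  [-14.7,-35.6,0],
  [-14.7,-35.6,0],
  [-14.7,-35.6,0],
  [-14.7,-35.6,0],
  [-14.7,-35.6,0],
  [-14.7,-35.6,0],
  [0,0,25],
  [0,0,26],
  [0,0,0],
  [0,0,0],
], turn=[0,0,0,0,0,0,0,0,0,0], grip=[0,0,0,0,0,0,0,0,0,0])

```text
clock: 4.0
position: [0.535, -0.2863, 0.1797]
ee_rot: [0.075, 0.997, 0.0, -0.001]
ft_force: [-0.3, 0.1, 0.2]
grip_width: 0.997
```

```bash
python3 st.py "[.5355,-.2888,.073]" 81.4; python3 - <<'E'
from h import *
for c,b in {"scene":(220,150,320,240),"top":(240,160,340,240)}.items():
    cv2.imwrite(f"pics/ap_{c}.png",crop(manip.camera(c),*b,6))
E
```

```text
t 4.0 p [ 0.535  -0.2863  0.1797] yang 81.41 z [-2.3e-03  9.0e-04 -1.0e+00] F [-0.27  0.09  0.15] M [-0.03 -0.01 -0.01] w 0.997 q [-0.1   0.37  0.65  1.61 -0.23  1.24  2.02]
slide mm [ -1.1  -2.5 106.7]
turn 0.01
```

View pics/ap_scene.png

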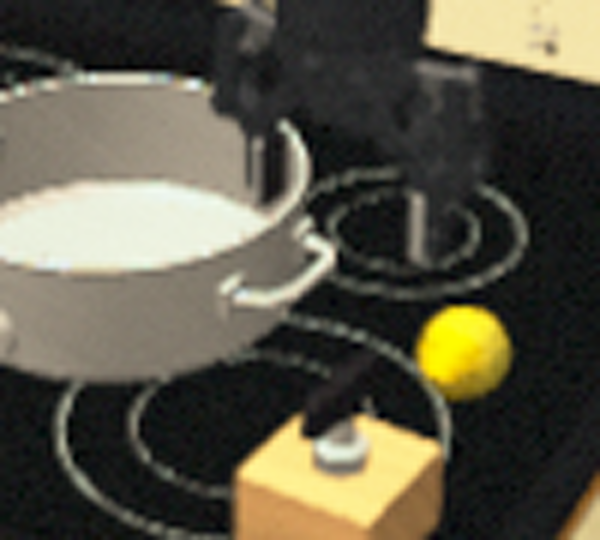

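View pics/ap_top.png

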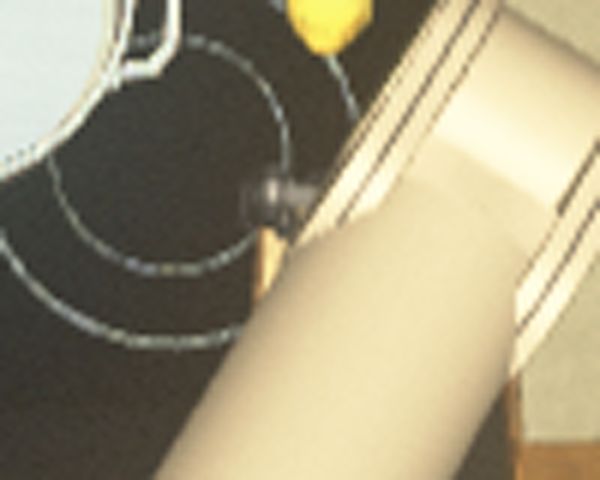

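The fingers straddle the handle: they are at scene crop (265,170) and (425,240), with the key at (340,395). I'll descend and grip.

Emit:
arm_command([
  [-1,-2.5,27],
  [0,0,30],
  [0,0,30],
  [0,0,15],
  [0,0,4.7],
  [0,0,0],
  [0,0,0],
  [0,0,0],
  [0,0,0],
  [0,0,0],
], turn=[0,0,0,0,0,0,0,0,0,0], grip=[0,0,0,0,0,0,1,1,1,1], newtons=40)

```text
clock: 4.93
position: [0.5368, -0.2897, 0.0747]
ee_rot: [0.075, 0.997, -0.0, 0.001]
ft_force: [-0.8, -0.5, -0.8]
grip_width: 0.454
```

Emit:
arm_command([
  [0,0,0],
  [0,0,0],
  [0,0,0],
  [0,0,0],
], turn=[0,0,0,0], grip=[1,1,1,1], newtons=80)

```text
clock: 5.27
position: [0.5366, -0.2889, 0.0741]
ee_rot: [0.075, 0.997, 0.0, 0.0]
ft_force: [-0.7, 2.8, 5.6]
grip_width: 0.116
```

```bash
python3 st.py "[.5355,-.2888,.073]" 81.4; python3 - <<'E'
from h import *
for c,b in {"scene":(220,150,320,240)}.items():
    cv2.imwrite(f"pics/gr_{c}.png",crop(manip.camera(c),*b,6))
E
```

```text
t 5.27 p [ 0.5366 -0.2889  0.0741] yang 81.42 z [ 7.e-04  9.e-04 -1.e+00] F [-0.68  2.82  5.61] M [0.8  0.18 0.01] w 0.116 q [-0.06  0.49  0.61  1.7  -0.31  1.05  2.08]
slide mm [ 1.1 -0.1  1.1]
turn 0.02
```

View pics/gr_scene.png

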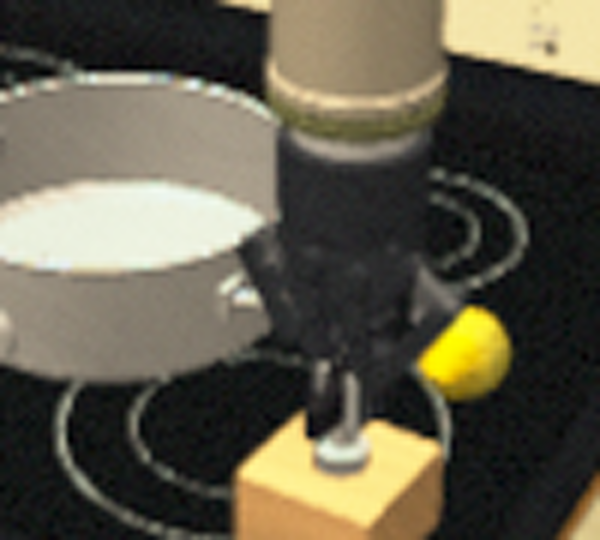

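The handle is gripped at a width of about 10 mm. Now lift straight up.

Emit:
arm_command([
  [0,0,-5],
  [0,0,-10],
  [0,0,-15],
  [0,0,-20],
  [0,0,-25],
  [0,0,-25],
  [0,0,-15],
  [0,0,0],
  [0,0,0],
], turn=[0,0,0,0,0,0,0,0,0], grip=[1,1,1,1,1,1,1,1,1])

```text
clock: 6.07
position: [0.5363, -0.2899, 0.1895]
ee_rot: [0.075, 0.997, -0.0, 0.001]
ft_force: [0.0, -0.0, -1.1]
grip_width: 0.114
```

```bash
python3 st.py "[.502,-.035,.186]" 82.8; python3 - <<'E'
from h import *
for c,b in {"scene":(220,120,320,240)}.items():
    cv2.imwrite(f"pics/li_{c}.png",crop(manip.camera(c),*b,5))
E
```

```text
t 6.07 p [ 0.5363 -0.2899  0.1895] yang 81.37 z [ 1.6e-03 -5.0e-04 -1.0e+00] F [ 0.03 -0.02 -1.13] M [ 0.    0.01 -0.03] w 0.114 q [-0.1   0.37  0.66  1.59 -0.23  1.26  2.02]
slide mm [ 72.1 246.9   3.3]
turn -1.43
```

View pics/li_scene.png

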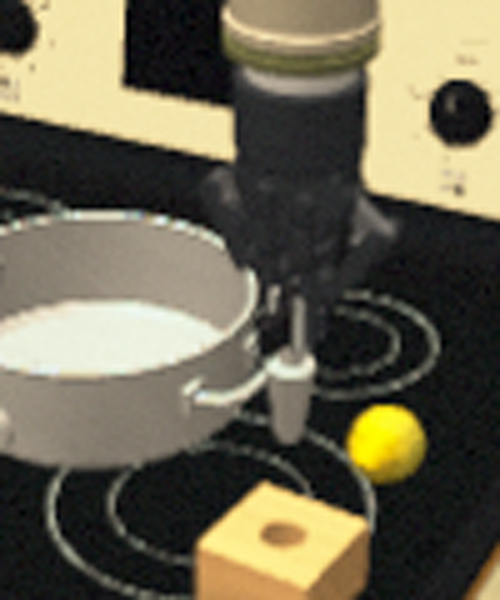

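The key hangs upright, clear of the stand, and the force reads about 1.1 N, which fits its weight. Move above the tap.

Emit:
arm_command([
  [5,18,0],
  [9,31,0],
  [9,31,0],
  [9,31,0],
  [9,31,0],
  [9,31,0],
  [9,31,0],
  [9,31,0],
  [3.1,11.9,0],
  [0,0,0],
], turn=[-1.4,0,0,0,0,0,0,0,0,0], grip=[1,1,1,1,1,1,1,1,1,1])

```text
clock: 6.95
position: [0.496, -0.0317, 0.1873]
ee_rot: [0.06, 0.998, 0.0, -0.001]
ft_force: [0.7, 0.0, -1.7]
grip_width: 0.113
```

```bash
python3 st.py "[.503,-.035,.186]" 82.8; python3 - <<'E'
from h import *
for c,b in {"scene":(160,120,260,240),"top":(170,160,270,250)}.items():
    cv2.imwrite(f"pics/ta_{c}.png",crop(manip.camera(c),*b,6))
for r in manip.cut_out("key_handle","scene"):
    m=r['pixels']; ys,xs=np.nonzero(m); print(round(r['score'],2),m.sum(),xs.mean(),ys.mean())
for r in manip.tip_of("key_handle","scene"): print(r['score'],toworld("scene",r['xyz']).round(4))
E
```

```text
t 6.95 p [ 0.496  -0.0317  0.1873] yang 83.11 z [-2.3e-03  8.0e-04 -1.0e+00] F [ 0.75  0.01 -1.74] M [ 0.01 -0.   -0.02] w 0.113 q [-0.51  0.07  0.51  1.87 -0.04  1.21  1.46]
slide mm [-7.4 -2.4  1.3]
turn 0.31
0.62 381 387.6745406824147 265.76377952755905
0.6 144 197.89583333333334 181.96527777777777
0.56 234 169.12820512820514 190.95726495726495
0.81 [ 0.4988 -0.6432  0.0861]
0.69 [ 0.4976 -0.0321  0.2088]
0.58 [0.5393 0.1412 0.0838]
```

View pics/ta_scene.png

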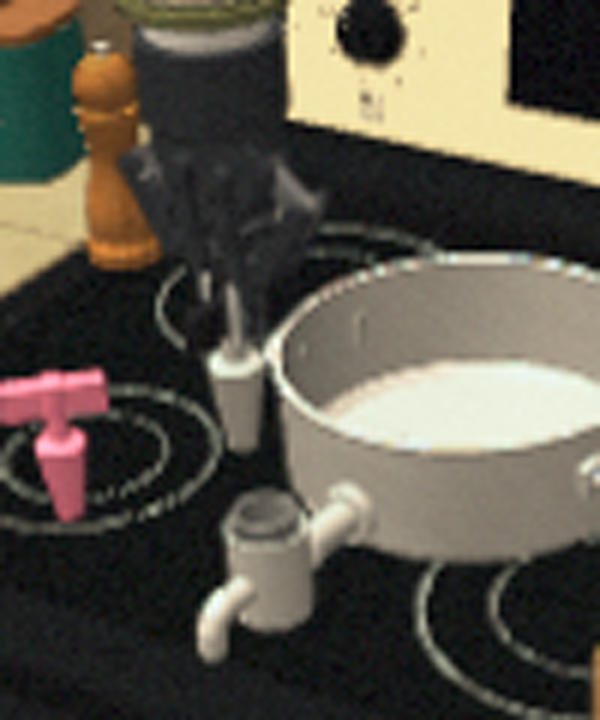

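View pics/ta_top.png

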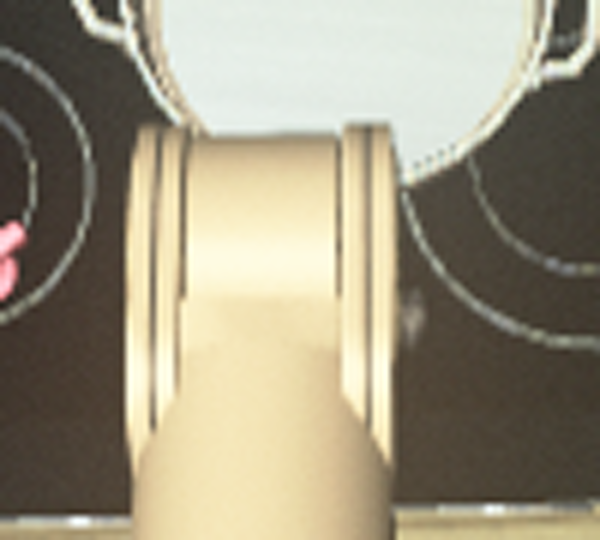

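The offset comes from my turning before the slide. I'll correct it, lower part-way and check from the scene camera.

Emit:
arm_command([
  [-7.4,-2.4,0],
  [0,0,15],
  [0,0,17],
  [0,0,0],
  [0,0,0],
], turn=[0.3,0,0,0,0], grip=[1,1,1,1,1])

```text
clock: 7.57
position: [0.5038, -0.04, 0.1561]
ee_rot: [0.066, 0.998, -0.0, -0.001]
ft_force: [-0.6, 0.2, -0.4]
grip_width: 0.113
```

```bash
python3 st.py "[.503,-.035,.155]" 82.8; python3 - <<'E'
from fit import *
c="scene";b=(160,140,260,240)
ims=np.mean([manip.camera(c).astype(np.float32) for _ in range(2)],0)
g=cv2.GaussianBlur(ims.mean(2),(0,0),0.6); G=np.hypot(cv2.Sobel(g,-1,1,0),cv2.Sobel(g,-1,0,1))**.7
o=manip.get_obs(); p=o['position']
def plug(x,y,hz): return hull_edge(c,np.r_[circ(x,y,.0155,hz-.032),circ(x,y,.0085,hz-.082)])
def sc(cv): return map_coordinates(G,[cv[:,1],cv[:,0]],order=1).mean()
hz=p[2]+.018
# image-lateral offset: camera right dir in world, and height
Rm=cam(c)[2]; ex=Rm[0]; ex=np.r_[ex[:2],0]/np.linalg.norm(ex[:2])
f=lambda q:-sc(dens(plug(p[0]+q[0]*ex[0],p[1]+q[0]*ex[1],hz+q[1])))
r=de(f,[(-.012,.012),(-.01,.01)],seed=1); print("lateral, height off mm",r.x*1000,r.fun, "ex",ex)
f2=lambda q:-sc(dens(hull_edge(c,np.r_[circ(.502+q[0]*ex[0],-.035+q[0]*ex[1],.0235,.076),circ(.502+q[0]*ex[0],-.035+q[0]*ex[1],.0235,.0)])[:]))
r2=de(f2,[(-.012,.012)],seed=1); print("tap lateral off mm",r2.x*1000,r2.fun)
im=np.clip(crop(ims,*b,6),0,255).astype(np.uint8)
def dr(q,col): cv2.polylines(im,[np.round((q-np.array(b[:2])+.5)*6-.5).astype(int)],True,col,1)
dr(plug(p[0],p[1],hz),(0,0,255)); dr(plug(p[0]+r.x[0]*ex[0],p[1]+r.x[0]*ex[1],hz+r.x[1]),(0,255,0)); dr(proj(c,circ(.502,-.035,.0155,.076)),(0,0,255));dr(proj(c,circ(.502,-.035,.0235,.076)),(0,0,255))
cv2.imwrite("pics/low.png",im)
E
```

```text
t 7.57 p [ 0.5038 -0.04    0.1561] yang 82.39 z [-1.8e-03 -8.0e-04 -1.0e+00] F [-0.61  0.24 -0.39] M [ 0.05 -0.01  0.02] w 0.113 q [-0.49  0.13  0.52  1.89 -0.07  1.14  1.49]
slide mm [1.5 4.8 1.1]
turn -0.41
lateral, height off mm [-2.55481085  5.32500217] -43.456497 ex [ 0.46359605 -0.88604667  0.        ]
tap lateral off mm [-1.62038949] -37.072384
```

View pics/low.png

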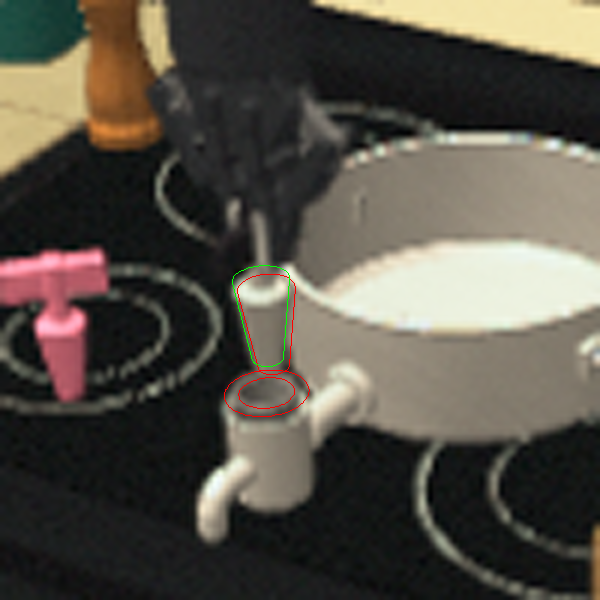

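```bash
for i in 1 2 3; do python3 st.py "[.503,-.035,.155]" 82.8; python3 -c "
from h import *; manip.camera('scene')"; done
```

```text
t 7.67 p [ 0.5046 -0.0395  0.1574] yang 82.43 z [ 8.e-04 -2.e-04 -1.e+00] F [ 0.45 -0.34 -0.79] M [ 0.   -0.07 -0.01] w 0.114 q [-0.49  0.13  0.52  1.89 -0.07  1.14  1.49]
slide mm [2.2 4.3 2.4]
turn -0.37
t 7.72 p [ 0.5047 -0.0393  0.1575] yang 82.45 z [ 1.3e-03  1.0e-04 -1.0e+00] F [ 0.44 -0.39 -0.44] M [ 0.01  0.   -0.06] w 0.114 q [-0.49  0.13  0.52  1.89 -0.07  1.14  1.49]
slide mm [2.3 4.1 2.5]
turn -0.35
t 7.77 p [ 0.5047 -0.0392  0.1575] yang 82.46 z [ 1.3e-03  2.0e-04 -1.0e+00] F [ 0.05  0.12 -1.36] M [-0.01 -0.03  0.01] w 0.115 q [-0.49  0.13  0.52  1.89 -0.07  1.14  1.49]
slide mm [2.2 3.9 2.5]
turn -0.34
```

Settled, and the mouth overlay still matches. I'll shift about 4 mm to the tap axis and lower to just above first contact.

Emit:
arm_command([
  [2.6,3.9,0],
  [0,0,0],
  [0,0,15],
  [0,0,15],
  [0,0,10],
  [0,0,5],
  [0,0,0],
  [0,0,0],
], turn=[-0.3,0,0,0,0,0,0,0], grip=[1,1,1,1,1,1,1,1])

```text
clock: 8.48
position: [0.5021, -0.0347, 0.1119]
ee_rot: [0.063, 0.998, 0.0, 0.0]
ft_force: [0.1, 0.0, -0.4]
grip_width: 0.117
```

```bash
python3 st.py "[.5025,-.035,.09]" 82.8; python3 - <<'E'
from h import *
c="scene";b=(180,150,240,230)
cv2.imwrite("pics/in1.png",crop(manip.camera(c),*b,7))
E
python3 st.py "[.5025,-.035,.09]" 82.8
```

```text
t 8.48 p [ 0.5021 -0.0347  0.1119] yang 82.79 z [ 1.e-04  0.e+00 -1.e+00] F [ 0.08  0.02 -0.44] M [ 0.01 -0.06 -0.01] w 0.117 q [-0.49  0.18  0.51  1.95 -0.1   1.04  1.51]
slide mm [-0.4 -0.2 21.9]
turn -0.01
t 8.53 p [ 0.5024 -0.0347  0.1122] yang 82.78 z [ 7.e-04  1.e-04 -1.e+00] F [-0.54 -0.92 -1.53] M [-0.03 -0.06 -0.01] w 0.116 q [-0.49  0.18  0.51  1.95 -0.1   1.04  1.51]
slide mm [-0.1 -0.3 22.2]
turn -0.02
```

View pics/in1.png

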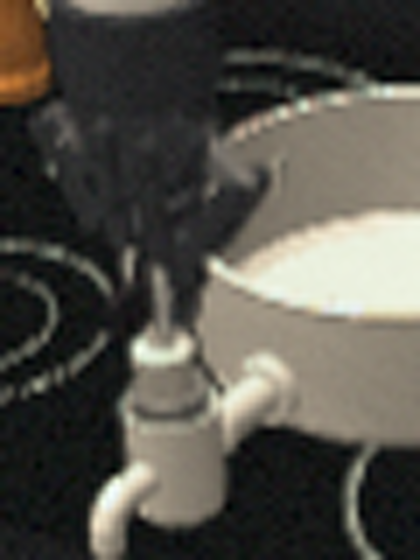

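The plug is inside the tap, with its shoulder at crop (163,345) above the rim at (170,405), and there is no side force. I'll lower it slowly, watching the force.

Emit:
arm_command([
  [0,0,3],
  [0,0,3],
  [0,0,3],
  [0,0,2],
  [0,0,0],
], turn=[0,0,0,0,0], grip=[1,1,1,1,1])

```text
clock: 8.95
position: [0.5021, -0.0348, 0.1003]
ee_rot: [0.063, 0.998, -0.0, 0.0]
ft_force: [1.8, 0.3, -2.0]
grip_width: 0.116
```

```bash
python3 st.py "[.5025,-.035,.09]" 82.8
```

```text
t 8.95 p [ 0.5021 -0.0348  0.1003] yang 82.78 z [ 3.e-04 -1.e-04 -1.e+00] F [ 1.76  0.25 -1.95] M [-0.04 -0.39  0.02] w 0.116 q [-0.48  0.19  0.51  1.96 -0.11  1.02  1.52]
slide mm [-0.4 -0.2 10.3]
turn -0.02
```

Emit:
arm_command([
  [-1,0,0],
  [0,0,1],
  [0,0,0],
], turn=[0,0,0], grip=[1,1,1])

```text
clock: 9.2
position: [0.5029, -0.0348, 0.0995]
ee_rot: [0.063, 0.998, 0.0, -0.0]
ft_force: [-0.5, 0.1, -0.7]
grip_width: 0.115
```

```bash
python3 st.py "[.5025,-.035,.09]" 82.8
```

```text
t 9.2 p [ 0.5029 -0.0348  0.0995] yang 82.79 z [-3.e-04  0.e+00 -1.e+00] F [-0.54  0.07 -0.67] M [ 0.02 -0.01  0.07] w 0.115 q [-0.48  0.2   0.51  1.95 -0.11  1.02  1.52]
slide mm [ 0.4 -0.3  9.5]
turn -0.01
```

Side force relieved. Continue down.

Emit:
arm_command([
  [0,0,1],
  [0,0,1],
  [0,0,0],
], turn=[0,0,0], grip=[1,1,1])

```text
clock: 9.45
position: [0.5029, -0.0348, 0.0974]
ee_rot: [0.063, 0.998, -0.0, -0.0]
ft_force: [0.5, 0.4, -2.2]
grip_width: 0.112
```

```bash
python3 st.py "[.5025,-.035,.09]" 82.8
```

```text
t 9.45 p [ 0.5029 -0.0348  0.0974] yang 82.79 z [-1.e-04  0.e+00 -1.e+00] F [ 0.5   0.36 -2.21] M [-0.04 -0.06 -0.01] w 0.112 q [-0.48  0.2   0.51  1.96 -0.11  1.01  1.52]
slide mm [ 0.4 -0.2  7.4]
turn -0.01
```

Emit:
arm_command([
  [0,0,1],
  [0,0,1],
  [0,0,1],
  [0,0,0],
], turn=[0,0,0,0], grip=[1,1,1,1])

```text
clock: 9.78
position: [0.5032, -0.0349, 0.0945]
ee_rot: [0.063, 0.998, 0.0, 0.0]
ft_force: [2.1, 0.4, -1.3]
grip_width: 0.116
```

```bash
python3 st.py "[.5025,-.035,.09]" 82.8
```

```text
t 9.78 p [ 0.5032 -0.0349  0.0945] yang 82.79 z [ 6.e-04 -0.e+00 -1.e+00] F [ 2.06  0.4  -1.27] M [-0.1  -0.43  0.02] w 0.116 q [-0.48  0.2   0.51  1.96 -0.12  1.01  1.53]
slide mm [ 0.7 -0.2  4.5]
turn -0.01
```

Emit:
arm_command([
  [-1.2,0.2,0],
  [0,0,1],
  [0,0,0],
], turn=[0,0,0], grip=[1,1,1])

```text
clock: 10.03
position: [0.504, -0.0347, 0.0933]
ee_rot: [0.063, 0.998, 0.0, -0.0]
ft_force: [0.6, 0.0, -0.8]
grip_width: 0.113
```

```bash
python3 st.py "[.5025,-.035,.09]" 82.8
```

```text
t 10.03 p [ 0.504  -0.0347  0.0933] yang 82.79 z [-5.e-04  1.e-04 -1.e+00] F [ 0.57  0.03 -0.79] M [-0.03 -0.02  0.01] w 0.113 q [-0.48  0.21  0.51  1.96 -0.12  1.    1.53]
slide mm [ 1.5 -0.5  3.3]
turn -0.01
```

Emit:
arm_command([
  [0,0,1],
  [0,0,1],
  [0,0,0],
], turn=[0,0,0], grip=[1,1,1])

```text
clock: 10.28
position: [0.5041, -0.0348, 0.0914]
ee_rot: [0.063, 0.998, -0.0, -0.0]
ft_force: [-0.0, -1.2, -0.6]
grip_width: 0.119
```

```bash
python3 st.py "[.5025,-.035,.09]" 82.8
```

```text
t 10.28 p [ 0.5041 -0.0348  0.0914] yang 82.78 z [-1.e-04 -0.e+00 -1.e+00] F [-0.04 -1.25 -0.62] M [-0.13 -0.11  0.02] w 0.119 q [-0.48  0.21  0.51  1.96 -0.12  1.    1.53]
slide mm [ 1.6 -0.4  1.4]
turn -0.02
```

Emit:
arm_command([
  [0,0,1],
  [0,0,1],
  [0,0,0],
], turn=[0,0,0], grip=[1,1,1])

```text
clock: 10.53
position: [0.5042, -0.0349, 0.0895]
ee_rot: [0.063, 0.998, -0.0, 0.0]
ft_force: [0.3, -1.2, -1.4]
grip_width: 0.115
```

```bash
python3 st.py "[.5025,-.035,.085]" 82.8
```

```text
t 10.53 p [ 0.5042 -0.0349  0.0895] yang 82.78 z [ 1.e-04 -1.e-04 -1.e+00] F [ 0.33 -1.19 -1.42] M [-0.27 -0.16  0.01] w 0.115 q [-0.48  0.21  0.51  1.96 -0.12  1.    1.53]
slide mm [ 1.7 -0.3  4.5]
turn -0.02
```

Emit:
arm_command([
  [-0.3,-0.6,0],
  [0,0,1],
  [0,0,0],
], turn=[0,0,0], grip=[1,1,1])

```text
clock: 10.78
position: [0.5045, -0.035, 0.0888]
ee_rot: [0.063, 0.998, 0.0, -0.0]
ft_force: [-1.9, 1.8, 3.0]
grip_width: 0.116
```

```bash
python3 st.py "[.5025,-.035,.085]" 82.8
```

```text
t 10.78 p [ 0.5045 -0.035   0.0888] yang 82.81 z [-1.e-04  7.e-04 -1.e+00] F [-1.92  1.76  3.01] M [ 0.33  0.43 -0.02] w 0.116 q [-0.47  0.22  0.5   1.96 -0.12  0.99  1.53]
slide mm [ 1.9 -0.3  3.8]
turn 0.01
```

First contact at TCP z≈0.089, which puts the handle about 30 mm above the mouth, inside the expected 25–39 mm. I'll centre it and then press.

Emit:
arm_command([
  [0.3,0.4,0],
  [0,0,0.5],
  [0,0,0],
  [0,0,0],
], turn=[0,0,0,0], grip=[1,1,1,1])

```text
clock: 11.12
position: [0.5044, -0.0349, 0.0885]
ee_rot: [0.063, 0.998, 0.0, 0.0]
ft_force: [-1.3, 0.2, 7.3]
grip_width: 0.116
```

```bash
python3 st.py "[.5025,-.035,.085]" 82.8
```

```text
t 11.12 p [ 0.5044 -0.0349  0.0885] yang 82.79 z [ 6.e-04  3.e-04 -1.e+00] F [-1.32  0.21  7.29] M [0.05 0.49 0.05] w 0.116 q [-0.48  0.22  0.5   1.96 -0.12  0.99  1.53]
slide mm [ 1.9 -0.3  3.5]
turn -0.01
```

About 8 N of pressing. Start the turn in small steps with feedback.

Emit:
arm_command([
  [0,0,0.1],
  [0,0,0.1],
], turn=[2,3], grip=[1,1])

```text
clock: 11.28
position: [0.5044, -0.0351, 0.0883]
ee_rot: [0.107, 0.994, 0.0, 0.0]
ft_force: [-1.2, -0.5, 6.3]
grip_width: 0.115
```

```bash
python3 st.py "[.5025,-.035,.085]" -7.2
```

```text
t 11.28 p [ 0.5044 -0.0351  0.0883] yang 77.72 z [ 5.e-04  1.e-04 -1.e+00] F [-1.24 -0.55  6.34] M [-0.13  0.51  0.1 ] w 0.115 q [-0.49  0.22  0.52  1.96 -0.13  0.99  1.45]
slide mm [ 1.8 -0.3  3.3]
turn 84.92
```

Emit:
arm_command([
  [0,0,0.2],
  [0,0,0.1],
  [0,0,0.1],
], turn=[3,3,3], grip=[1,1,1])

```text
clock: 11.53
position: [0.5042, -0.0354, 0.0879]
ee_rot: [0.185, 0.983, -0.0, 0.0]
ft_force: [-2.2, -0.8, 7.2]
grip_width: 0.114
```

```bash
python3 st.py "[.5025,-.035,.085]" -7.2
```

```text
t 11.53 p [ 0.5042 -0.0354  0.0879] yang 68.63 z [ 1.e-04 -2.e-04 -1.e+00] F [-2.2  -0.83  7.24] M [-0.4   0.77  0.16] w 0.114 q [-0.5   0.22  0.54  1.96 -0.13  0.99  1.29]
slide mm [ 1.7 -0.3  2.9]
turn 75.83
```

Emit:
arm_command([
  [0.2,-0.3,0.1],
  [0,0,0.1],
  [0,0,0.1],
], turn=[3,3,3], grip=[1,1,1])

```text
clock: 11.78
position: [0.504, -0.0357, 0.0876]
ee_rot: [0.262, 0.965, -0.0, 0.0]
ft_force: [-3.8, -2.2, 8.2]
grip_width: 0.115
```

```bash
cat >> st.py <<'E'
F=o['ft_force']; print("F in tool:",(F@Rm).round(2)," M tool",(o['torque']@Rm).round(2))
E
python3 st.py "[.5025,-.035,.085]" -7.2
```

```text
t 11.78 p [ 0.504  -0.0357  0.0876] yang 59.63 z [ 3.e-04 -4.e-04 -1.e+00] F [-3.77 -2.2   8.18] M [-0.46  0.77  0.13] w 0.115 q [-0.52  0.22  0.56  1.96 -0.14  0.99  1.14]
slide mm [ 1.6 -0.2  2.6]
turn 66.83
F in tool: [ 2.13 -3.81 -8.18]  M tool [ 0.79  0.43 -0.14]
```

Emit:
arm_command([
  [0.4,-0.6,0],
  [0.2,-0.3,0],
  [0.2,-0.1,0.1],
], turn=[2,3,3], grip=[1,1,1])

```text
clock: 12.03
position: [0.5035, -0.036, 0.0876]
ee_rot: [0.328, 0.945, 0.0, 0.001]
ft_force: [0.2, -1.9, 4.6]
grip_width: 0.116
```

```bash
python3 st.py "[.5025,-.035,.085]" -7.2
```

```text
t 12.03 p [ 0.5035 -0.036   0.0876] yang 51.65 z [ 1.9e-03 -3.0e-04 -1.0e+00] F [ 0.21 -1.89  4.6 ] M [-0.35 -0.15  0.14] w 0.116 q [-0.54  0.22  0.58  1.97 -0.14  0.99  1.01]
slide mm [1.4 0.1 2.6]
turn 58.85
F in tool: [-1.35 -1.34 -4.6 ]  M tool [ 0.18 -0.33 -0.14]
```

Emit:
arm_command([
  [-0.2,-0.2,0.3],
  [0,-0.1,0.2],
  [0,0,0.1],
], turn=[0,2,3], grip=[1,1,1])

```text
clock: 12.28
position: [0.5035, -0.0362, 0.0874]
ee_rot: [0.369, 0.93, 0.0, 0.001]
ft_force: [-1.6, -0.8, 10.2]
grip_width: 0.117
```

```bash
python3 st.py "[.5025,-.035,.085]" -7.2
```

```text
t 12.28 p [ 0.5035 -0.0362  0.0874] yang 46.74 z [ 1.8e-03  1.0e-04 -1.0e+00] F [-1.62 -0.83 10.25] M [-0.13  0.39  0.11] w 0.117 q [-0.55  0.22  0.59  1.97 -0.15  0.99  0.93]
slide mm [1.6 0.2 2.4]
turn 53.94
F in tool: [  0.59  -1.7  -10.25]  M tool [ 0.37  0.19 -0.11]
```

Emit:
arm_command([
  [0,-0.2,-0.1],
  [0,0,0],
  [0,0,0],
], turn=[3,3,3], grip=[1,1,1])

```text
clock: 12.53
position: [0.5031, -0.0364, 0.0872]
ee_rot: [0.441, 0.897, 0.0, 0.001]
ft_force: [-0.4, -0.5, 7.6]
grip_width: 0.117
```

```bash
python3 st.py "[.5025,-.035,.085]" -7.2
```

```text
t 12.53 p [ 0.5031 -0.0364  0.0872] yang 37.66 z [ 1.4e-03 -1.0e-04 -1.0e+00] F [-0.42 -0.48  7.65] M [-0.14  0.24  0.15] w 0.117 q [-0.57  0.23  0.61  1.97 -0.15  0.99  0.77]
slide mm [1.5 0.3 2.2]
turn 44.86
F in tool: [-0.13 -0.62 -7.65]  M tool [ 0.27  0.04 -0.15]
```

Good: about 8.6 N, laterals near zero. Continue.

Emit:
arm_command([
  [0,0,0.1],
  [0,0,0],
  [0,0,0.1],
], turn=[3,3,3], grip=[1,1,1])

```text
clock: 12.78
position: [0.5029, -0.0365, 0.087]
ee_rot: [0.51, 0.86, 0.0, 0.0]
ft_force: [-2.7, -1.1, 10.6]
grip_width: 0.116
```

```bash
python3 st.py "[.5025,-.035,.085]" -7.2
```

```text
t 12.78 p [ 0.5029 -0.0365  0.087 ] yang 28.65 z [ 7.e-04 -1.e-04 -1.e+00] F [-2.66 -1.11 10.6 ] M [-0.38  0.84  0.23] w 0.116 q [-0.59  0.23  0.63  1.97 -0.16  0.99  0.62]
slide mm [1.5 0.4 2. ]
turn 35.85
F in tool: [  0.3   -2.86 -10.6 ]  M tool [ 0.92  0.07 -0.23]
```

Emit:
arm_command([
  [0,-0.4,-0.2],
  [0,-0.2,0],
  [0,-0.1,0],
], turn=[2,3,3], grip=[1,1,1])

```text
clock: 13.03
position: [0.5024, -0.0367, 0.087]
ee_rot: [0.569, 0.822, 0.0, 0.001]
ft_force: [-0.0, -1.2, 5.4]
grip_width: 0.114
```

```bash
python3 st.py "[.5025,-.035,.085]" -7.2
```

```text
t 13.03 p [ 0.5024 -0.0367  0.087 ] yang 20.66 z [ 1.2e-03 -1.0e-04 -1.0e+00] F [-0.02 -1.21  5.41] M [-0.15  0.15  0.23] w 0.114 q [-0.6   0.23  0.65  1.97 -0.17  0.99  0.49]
slide mm [1.5 0.7 2. ]
turn 27.86
F in tool: [-1.13 -0.44 -5.41]  M tool [ 0.19 -0.09 -0.23]
```

Emit:
arm_command([
  [-0.2,0,0.2],
  [-0.1,0,0.1],
  [0,0,0.1],
], turn=[2,3,3], grip=[1,1,1])

```text
clock: 13.28
position: [0.5022, -0.0368, 0.0868]
ee_rot: [0.625, 0.781, 0.0, 0.0]
ft_force: [-4.0, 0.3, 11.4]
grip_width: 0.115
```

```bash
python3 st.py "[.5025,-.035,.085]" -7.2
```

```text
t 13.28 p [ 0.5022 -0.0368  0.0868] yang 12.68 z [ 3.e-04  3.e-04 -1.e+00] F [-4.01  0.32 11.42] M [0.04 1.05 0.21] w 0.115 q [-0.62  0.23  0.68  1.97 -0.17  0.99  0.36]
slide mm [1.7 0.7 1.8]
turn 19.88
F in tool: [  1.2   -3.83 -11.43]  M tool [ 1.02  0.27 -0.21]
```

Emit:
arm_command([
  [0.1,-0.5,-0.2],
  [0,0,0],
  [0,0,0],
], turn=[0,3,3], grip=[1,1,1])

```text
clock: 13.53
position: [0.5018, -0.0368, 0.0868]
ee_rot: [0.665, 0.747, 0.0, 0.0]
ft_force: [-1.0, -0.5, 6.6]
grip_width: 0.116
```

```bash
python3 st.py "[.5025,-.035,.085]" -7.2
```

```text
t 13.53 p [ 0.5018 -0.0368  0.0868] yang 6.7 z [ 7.e-04  1.e-04 -1.e+00] F [-0.96 -0.46  6.65] M [0.01 0.5  0.17] w 0.116 q [-0.64  0.23  0.69  1.98 -0.18  0.99  0.26]
slide mm [1.7 0.9 1.8]
turn 13.9
F in tool: [-0.35 -1.   -6.65]  M tool [ 0.5   0.07 -0.17]
```

Emit:
arm_command([
  [0,-0.1,0.1],
  [0,-0.1,0],
  [0,-0.1,0.1],
], turn=[3,3,3], grip=[1,1,1])

```text
clock: 13.78
position: [0.5014, -0.0368, 0.0867]
ee_rot: [0.721, 0.693, 0.0, 0.0]
ft_force: [-2.6, -0.5, 9.2]
grip_width: 0.114
```

```bash
python3 st.py "[.5025,-.035,.085]" -7.2
```

```text
t 13.78 p [ 0.5014 -0.0368  0.0867] yang -2.32 z [ 5.e-04  2.e-04 -1.e+00] F [-2.58 -0.51  9.19] M [0.16 0.67 0.19] w 0.114 q [-0.66  0.24  0.72  1.98 -0.19  0.99  0.11]
slide mm [1.8 1.  1.7]
turn 4.88
F in tool: [-0.62 -2.56 -9.19]  M tool [ 0.67  0.13 -0.19]
```

Emit:
arm_command([
  [0,-0.2,0],
  [0,-0.1,0],
  [0,0,0],
], turn=[3,2,0], grip=[1,1,1])

```text
clock: 14.03
position: [0.5012, -0.0368, 0.0866]
ee_rot: [0.751, 0.661, 0.0, 0.0]
ft_force: [-1.0, 0.7, 7.6]
grip_width: 0.117
```

```bash
python3 st.py "[.5025,-.035,.085]" -7.2; python3 - <<'E'
from h import *
c="scene";b=(180,150,240,230)
cv2.imwrite("pics/sq1.png",crop(manip.camera(c),*b,7))
E
```

```text
t 14.03 p [ 0.5012 -0.0368  0.0866] yang -7.32 z [ 6.e-04  2.e-04 -1.e+00] F [-0.99  0.65  7.56] M [0.11 0.5  0.09] w 0.117 q [-0.67  0.24  0.73  1.98 -0.19  0.99  0.02]
slide mm [1.9 1.1 1.6]
turn -0.12
F in tool: [ 0.52 -1.06 -7.56]  M tool [ 0.51  0.04 -0.09]
```

View pics/sq1.png

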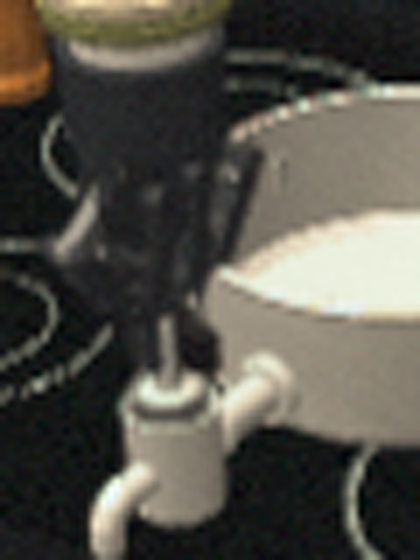

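The handle is now square, with the plug sunk about 2 mm more and standing upright at crop (172,385). Ease the grip, then open gently and retreat.

Emit:
arm_command([
  [0,-0.2,0],
  [0,0,0],
], turn=[0,0], grip=[1,1], newtons=20)

```text
clock: 14.25
position: [0.5011, -0.0367, 0.0867]
ee_rot: [0.75, 0.661, 0.0, 0.0]
ft_force: [-1.3, -0.1, 6.2]
grip_width: 0.119
```

Emit:
arm_command([
  [0,0,0],
  [0,0,0],
  [0,0,0],
  [0,0,0],
], turn=[0,0,0,0], grip=[0.6,0.6,0.6,0.6])

```text
clock: 14.58
position: [0.5005, -0.0367, 0.086]
ee_rot: [0.75, 0.661, -0.0, -0.0]
ft_force: [-0.5, -0.1, 0.2]
grip_width: 0.398
```

```bash
python3 st.py; python3 - <<'E'
from h import *
c="scene";b=(180,150,240,230)
cv2.imwrite("pics/rel.png",crop(manip.camera(c),*b,7))
E
```

```text
t 14.58 p [ 0.5005 -0.0367  0.086 ] yang -7.2 z [-3.e-04  0.e+00 -1.e+00] F [-0.54 -0.14  0.18] M [-0.02  0.03 -0.02] w 0.398 q [-0.67  0.24  0.73  1.98 -0.19  0.99  0.03]
F in tool: [-0.2  -0.52 -0.18]  M tool [ 0.03 -0.02  0.02]
```

View pics/rel.png

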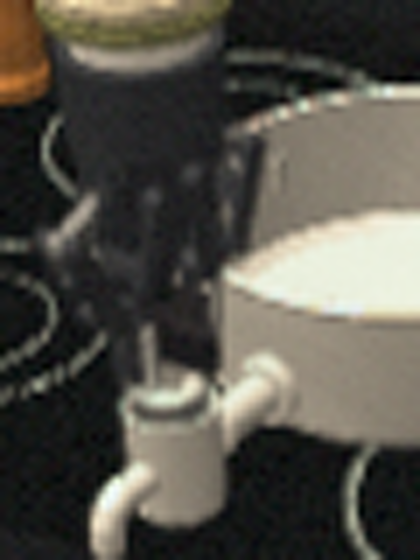

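Emit:
arm_command([
  [0,0,-8],
  [0,0,-12],
  [0,0,-20],
  [0,0,-30],
  [0,0,-30],
  [0,0,-30],
  [0,0,-20],
  [35,0,0],
  [35,0,0],
  [35,0,0],
], turn=[0,0,0,0,0,0,0,0,0,0], grip=[0.6,0.6,0.6,0.6,0.6,0.6,0.6,0.6,0.6,0.6])

```text
clock: 15.47
position: [0.5142, 0.0684, 0.2382]
ee_rot: [0.751, 0.661, 0.001, 0.0]
ft_force: [-0.0, 0.2, 0.1]
grip_width: 0.4
```

Emit:
arm_command([
  [40,0,0],
  [40,0,0],
  [40,0,0],
  [0,0,0],
  [0,0,0],
], turn=[0,0,0,0,0], grip=[0.6,0.6,0.6,0.6,0.6])

```text
clock: 15.88
position: [0.5286, 0.1891, 0.2369]
ee_rot: [0.749, 0.663, 0.0, 0.0]
ft_force: [0.8, -1.3, -0.4]
grip_width: 0.4
```

```bash
python3 st.py; python3 - <<'E'
from fit import *
ims={}
for c,b in {"scene":(180,170,240,240),"top":(190,170,270,250)}.items():
    ims[c]=np.mean([manip.camera(c).astype(np.float32) for _ in range(2)],0)
    cv2.imwrite(f"pics/end_{c}.png",np.clip(crop(ims[c],*b,7),0,255).astype(np.uint8))
    for n in("key_handle",):
        for r in manip.tip_of(n,c): print(n,c,round(r['score'],2),toworld(c,r['xyz']).round(4))
np.savez("end.npz",**ims)
E
```

```text
t 15.88 p [0.5286 0.1891 0.2369] yang -6.97 z [ 4.e-04 -4.e-04 -1.e+00] F [ 0.77 -1.26 -0.38] M [-0.04  0.02 -0.02] w 0.4 q [-0.94  0.2   0.59  1.65 -0.11  1.32 -0.45]
F in tool: [-1.16  0.91  0.38]  M tool [ 0.01 -0.04  0.02]
key_handle scene 0.68 [ 0.5037 -0.6438  0.0863]
key_handle scene 0.64 [0.5398 0.1424 0.0816]
key_handle scene 0.55 [ 0.5036 -0.0348  0.1051]
key_handle top 0.69 [ 0.5024 -0.0363  0.1042]
key_handle top 0.59 [0.5403 0.1418 0.0802]
key_handle top 0.59 [ 0.4991 -0.6392  0.0814]
```

View pics/end_scene.png

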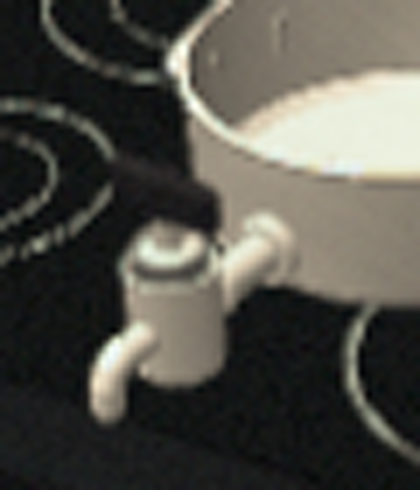

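View pics/end_top.png

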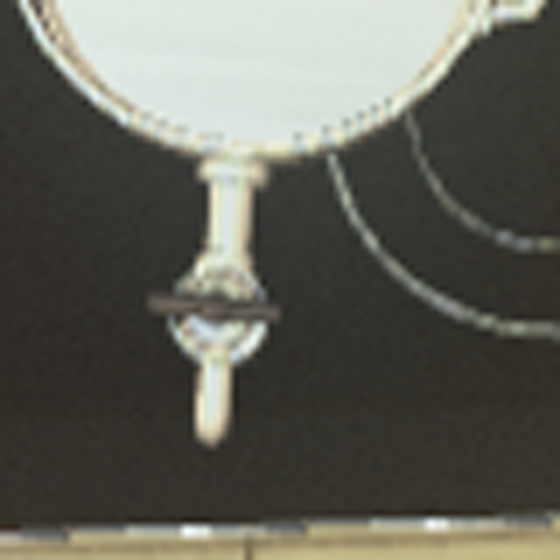

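In the top view the handle runs (150,301)–(280,314) in the crop, at right angles to the pipe (235,170)–(210,440). It is centred, and about 29 mm above the mouth. The gripper is clear, so I'm handing in.

```bash
python3 -c "
from workcell import manip
print(manip.hand_in()); print(manip.get_obs()['clock'])"
```

```text
the job is handed in; nothing more can be done
None
the job is handed in; nothing more can be done
```

The key is in the drain tap, turned a quarter turn to shut and let go. I handed the job in at about 16 s of the 54 s allowed; no verdict was reported.

**What I did:**
- I lifted the black key from the stand and left the green and pink look-alikes alone.
- I lowered it with the handle in line with the pipe. The sleeve was felt with the handle about 30 mm above the mouth, within the expected 25–39 mm.
- I turned it 90° in small steps, correcting the pressing and side force as I went. It sank about 2 mm.
- I eased the grip, opened the fingers and backed the arm away.

**Last checks:**
- **Height and centring:** after release, both cameras put the handle centre about 29 mm above the mouth (limit 40 mm). It is within about 2 mm of the tap axis (limit 6 mm).
- **Angle:** the handle is square to the pipe within about 1–2° in the top view.
- **After letting go:** the handle height matched the height before release to within a millimetre, so it was not pulled up. The force on the gripper was about zero, and the arm touched nothing.

**Not clean or not confirmed:**
- **Pressing force:** pressing varied from about 5.5 N to 12.4 N, including the key's weight. One reading of about 12.4 N late in the turn was briefly just over the 12 N advice, and I eased it at once.
- **Wedging force and tilt:** I could not measure the wedging force. I judged the key upright only by eye and from how well its handle is centred.
- **Bystanders:** I did not measure the mug, salt shaker and lemon again at the end. Nothing was moved towards them at a height that could touch them.

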